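# Slide the bench block home onto the marking station's sensing pin

## Task

The marking station at the jeweller's bench only runs while its spring sensing pin is held in. Without lifting it off the bench, slide the flat rectangular steel bench block lengthwise between the two guide rails until it sits squarely, fully home against the end stop, and leave it lying there by itself with the pin held in. Leave the steel cube, the chuck key and the white dish beside the station where they are.

Things in the scene. Friction and masses are not known exactly. Their poses are not given: they have to be found in the camera images.
- block: Loose plain steel bench block, 90 mm long (its x), 60 mm wide (its y), 20 mm thick, 0.7 to 1.0 kg, lying flat on the bench; both ends are alike. Origin at the centre of its underside. It slides on the bench at some 3 to 7 N. It starts in front of the nest's open end, off to one side and turned by up to about 20 degrees.
- nest: Nest fixed to the bench: steel end stop (116 mm wide, 30 high), grey switch housing behind it (to x = 105 mm, 55 high), two steel guide rails 22 mm high, no floor. Origin on the bench under the centre of the stop face; x points from the open mouth along the channel into the stop, z up. Rail inner faces at y = +-34 mm from x = 0 to -50 mm. Block home: its origin at x = -45 mm, y = 0.
- mouth (a point): Middle of the nest's open mouth, on the bench, at x = -80 mm in the nest's frame. The lead-ins flare from 68 mm apart at x = -50 mm to about 99 mm inside (113 mm outside) here. The near end of a block that is home stands out 10 mm past this point, clear of the lead-ins. Outside each rail a foot flange 5 mm high reaches to y = 60 mm. Axes as the nest's.
- pin_tip (a point): Centre of the front end of the round brass sensing pin, 14 mm in diameter, which stands out of the middle of the stop face, 11 mm above the bench. At rest it is 12 mm out from the stop face (towards the mouth).
- pin (a joint): How far the pin is pushed in: 0 m at rest (12 mm out), 0.012 m when flush with the stop face (block fully home); its own limit is 0.014 m. A light spring, about 0.8 N at rest and 1.8 N when flush, so the block's weight and friction on the bench hold it in.
- dapping_cube: Bystander: loose 50 mm steel cube with a round recess on top, beside the nest on its +y side. Origin under its centre.
- chuck_key: Bystander: loose T-shaped steel chuck key, about 85 x 70 mm and 18 mm high, lying on the nest's -y side. Origin on the bench under the middle of its shank.
- dish: Bystander: loose white ceramic dish, 100 mm across, 22 mm high, on the nest's -y side. Origin under its centre.

How it is judged:
At the end, for the whole second after the job is handed in: The block lies flat (within 3 degrees, and 3 mm in height) on the bench between the rails, at rest, its long side along the channel (within 5.7 degrees), its leading end within about 4 mm of the stop face, centred within 8 mm, and by itself holds the sensing pin at least 8.5 mm in (value of joint pin above 0.0085 m and x of block in the frame of nest between -0.0495 and -0.04 m and y of block in the frame of nest between -0.008 and 0.008 m and z of block in the frame of nest between -0.003 and 0.003 m and angle between the x axis of block and the x axis of nest, either way round below 0.1 rad and angle between block's own z axis and vertical below 0.05 rad and linear speed of block below 0.01 m/s); the robot touches nothing.
It fails at once if the bench block is lifted more than 15 mm off the bench (height (world z) of block above 0.015 m).
It fails at once if a bystander (dapping cube, chuck key or dish) is moved by more than 30 mm (distance of any of dapping_cube, chuck_key, dish from where it was at the start of the episode above 0.03 m).
It also fails if it takes over 54 s, if anything falls off the work surface, if the arm or the gripper's body presses on something with over 40 N, if the wrist force passes 120 N, or if a joint passes its speed limit or range.

## Robot

A 7-joint arm with a two-finger parallel gripper is mounted at the origin on the work surface. World frame = base frame: x ahead of the robot, y to its left, z up, the work surface at z = 0. Lengths are in m, angles in rad, forces in N, time in s.
With the tool pointing down it reaches from about 0.35 to 0.9 m from the base axis. Payload 8.1 kg.
Tool frame: the origin (TCP) lies at the centre of the arm's flange, where the gripper is bolted on; the fingertips stand 173 mm ahead of it and the grasp point (between the pads) lies 155 mm ahead of it; z points along the fingers, x is the direction in which the jaws open and shut, and the axes are right-handed (so a half turn about z gives the same grasp; the last joint's range is limited). The gripper opens to 85 mm and grips with 20 to 120 N. Pads are 22 mm wide; open, the fingers measure 114 mm over their backs; the gripper's body (76 mm by 85 mm) begins 54 mm behind the grasp point. The pads swing forward as they close: fully open they stand 13 mm farther back than shut.
Start: joints at [-1.443, 0.434, 0.025, 1.573, -0.012, 1.134, -0.075], TCP at [0.143, 0.608, 0.405] pointing down, gripper open.
Joint ranges: [-2.62, 2.62], [-0.44, 2.09], [-1.27, 1.32], [0.08, 2.57], [-1.32, 4.46], [0.12, 2], [-2.74, 2.74]. Speed limits (rad/s): [2.22, 2.22, 3.01, 3.01, 3.14, 3.14, 3.14].

## Interface

Orientations are given as a rotation vector (axis times angle).
In Python, from cell import ctrl, grab_frame, camera_info, order, recognise, silhouettes gives the robot as it stands.
- The arm moves only by the tool apply_moves, never from a script. Its argument "deltas" is a list of rows, each a list of 2 entries, a list of its own where there are three numbers: the shift along the tool's x, y, z in mm, then the turn, a rotation vector about the tool's x, y, z in degrees. A call has exactly 8 rows; each row shifts and turns the commanded pose from where the row before left it, along the tool's axes as they then stand; what a row does not reach is not made up. A row lasts 1/12 s, in which the tool goes at most 41.7 mm and 7.16 degrees, less where a joint would pass 70% of its speed; a pose out of reach is approached as far as the arm can. A call with a gripper value outside its range is refused whole. "hand" is the gripper's target within -1 to 1 (fully open at 1, half-way at 0, shut at -1), set as the call begins (left out, the last holds). The fingers move at their own pace and stop on an object; "force" is the grip in N (left out, the last holds). Time passes only in rows, so rows that do not move let the fingers close, or fill a call up. It gives the time, the measured TCP pose, the force and the opening at its end, in the units of the state.
- ctrl.observe(): the state, without advancing time (a new reading comes with each control period).
- grab_frame(name): name is "side" or "top" or "wrist"; returns the picture (420x560x3 uint8, blue, green, red); there is no depth.
- camera_info(name): a dict with "fx", "fy", "cx", "cy" (pixels), "R" (3x3) and "t" (3): a world point X has camera coordinates R X + t. Camera axes: x right, y down, z forward; pixel columns grow to the right and rows downward; lengths in m; the calibration is good to about 2 mm. A picture is of the moment at which its call begins: read the wrist's pose just before it. camera_info takes no time and is no camera call; for the wrist camera it gives the pose at the moment of the call.
- order.finish_job(): hands the job in, once; it reports no verdict.
Trained networks look in the newest picture that a camera, given by its name, has taken for a name from the list of things; names that differ only in an ending like _2 or _b are one class to them, and where a whole thing is asked for, a point or a joint stands for the part that bears it (a point fixed in the world has none). Each returns a list of dicts, best first, with "score" (0 to 1); they miss things now and then, are a little off and sometimes report something else, mostly with a low value. They report only what shows in the picture. A call takes as long as a camera call.
- recognise(query, camera): "bbox" ([left, top, right, bottom] in pixels, round what is visible of it).
- silhouettes(query, camera): "mask" (420x560 bool, what is visible of it) and "bbox" ([left, top, right, bottom] in pixels, round what is visible of it).
The state is a dict: "time_s": time; "qpos": joint angles; "joint_velocities": joint speeds; "joint_efforts": joint torques, N m; "position": TCP position; "tcp_rot": TCP orientation; "ft_force": force on the tool from outside, world axes, zero at the start; "ft_torque": the same for the moment, N m; "gripper_width": finger opening in m.
Only numpy, scipy, OpenCV 4.12 (cv2) and the standard library are available. Lean on these libraries where they do the work, as an engineer would, in place of code of your own. Each camera call takes 0.05 s, during which the arm holds its last target.

## Working session

There is one attempt and no reset: what is moved stays moved. The work goes in short steps, Python scripts to look and compute and a tool call to move; the robot and the scene stay as the last step left them, time stands still between calls to the robot, and variables do not carry over. Pictures are saved under pics/ and viewed, and the job is handed in when it is done.

Besides the shell and the picture viewer there is one more tool, called as name(argument=value, ...), one argument or row to a line, values as JSON. apply_moves: Moves the arm, as the interface text tells. Its arguments: {"type":"object","properties":{"deltas":{"type":"array","items":{"type":"array"}},"hand":{"type":"number"},"force":{"type":"number"}},"required":["deltas"]}

```bash
ls; mkdir -p pics; python3 - <<'E'
from cell import *
import cv2
s=ctrl.observe();print({k:s[k] for k in s})
for n in ["side","top","wrist"]:
    im=grab_frame(n);cv2.imwrite(f"pics/{n}0.png",im);c=camera_info(n)
    print(n,c)
for q in ["block","nest","dapping_cube","chuck_key","dish"]:
    for n in ["top","side"]:
        r=recognise(q,n);print(q,n,[(x['score'],x['bbox']) for x in r[:2]])
E
```

```text
pics
{'time_s': 0.0, 'qpos': array([-1.44261835,  0.43522983,  0.02499076,  1.57406437, -0.01161204,
        1.13399433, -0.07507057]), 'joint_velocities': array([ 1.03042941e-03, -5.70778200e-05, -3.97513782e-04, -1.21942118e-03,
        3.38573481e-05,  5.02469310e-04, -3.04879386e-03]), 'joint_efforts': array([-2.38453822e-04, -6.70477724e+01,  1.02510095e+00, -3.16203690e+01,
        1.56477647e-02,  1.28488796e-02, -2.61664312e-06]), 'position': array([0.14294602, 0.60820903, 0.40393436]), 'tcp_rot': array([ 2.46165345e+00,  1.95016924e+00, -1.76663617e-03]), 'ft_force': array([ 1.21342112,  0.04212336, -1.1613096 ]), 'ft_torque': array([-0.01728366,  0.07805952, -0.00750398]), 'gripper_width': 0.0853786153484096}
side {'fx': 421.1662791668195, 'fy': 421.1662791668195, 'cx': 277.79522415629754, 'cy': 211.03516103635098, 'R': array([[ 0.99732722, -0.07256812,  0.00850197],
       [-0.03048035, -0.51898296, -0.85424097],
       [ 0.06640304,  0.85169863, -0.51980773]]), 't': array([-0.60757348,  0.08392181,  0.97879376])}
top {'fx': 519.6995257679007, 'fy': 519.6995257679007, 'cx'
[... 478 characters left out ...]
     [ 3.04633112e-01, -7.27195334e-02, -9.49689706e-01]]), 't': array([-0.62469939, -0.03999545,  0.37983702])}
block top [(0.63, [275.1, 235.8, 314.0, 289.6])]
block side [(0.83, [215.4, 214.2, 254.5, 239.9]), (0.47, [274.4, 175.2, 295.1, 197.8])]
nest top [(0.82, [270.0, 122.3, 330.2, 227.8])]
nest side [(0.58, [264.7, 199.7, 355.5, 246.7])]
dapping_cube top [(0.73, [192.4, 177.1, 225.1, 209.7])]
dapping_cube side [(0.89, [273.3, 174.1, 297.3, 197.6])]
chuck_key top [(0.81, [386.4, 224.3, 418.8, 266.2])]
chuck_key side [(0.7, [230.6, 275.2, 267.1, 296.8]), (0.55, [217.8, 215.4, 253.5, 238.4])]
dish top [(0.93, [371.1, 159.0, 412.0, 207.0])]
dish side [(0.61, [289.2, 255.8, 333.1, 288.4])]
```

View pics/top0.png

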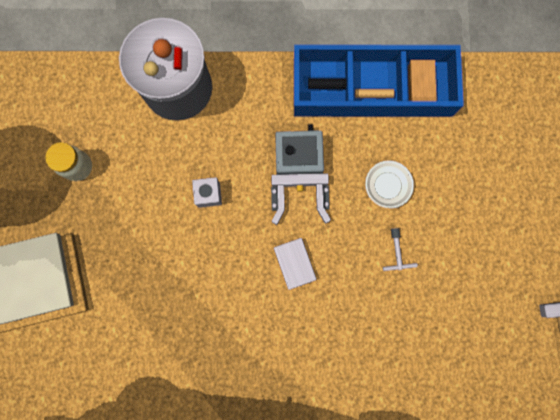

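View pics/side0.png

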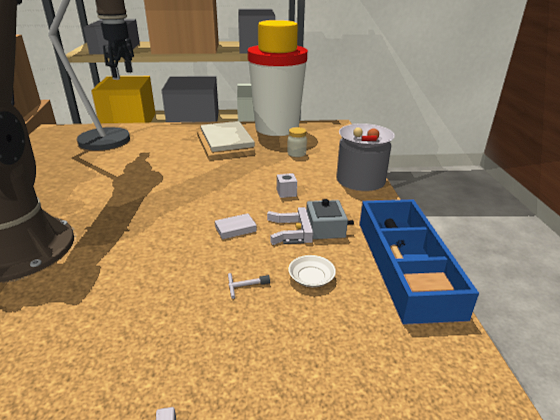

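View pics/wrist0.png

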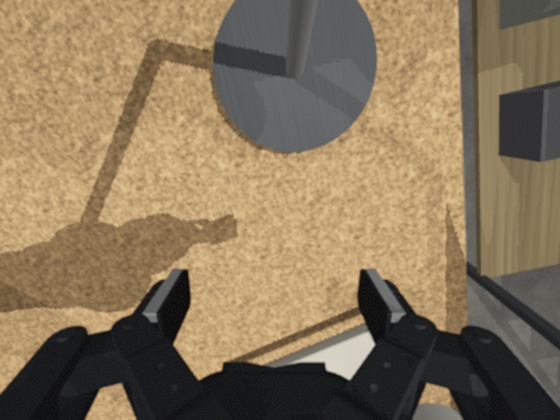

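The top view shows the block at about (295,264), turned slightly. The nest's mouth faces down at row ~220, with the stop at row ~180, so nest x is roughly world +x. The dish is at (389,184), the key at (400,252) and the cube at (206,193). Next I fit poses.

```bash
cat > h.py <<'E'
import numpy as np, cv2
from cell import *
from scipy.optimize import minimize
from scipy.spatial.transform import Rotation as Ro
def proj(c,X):
    p=np.asarray(X)@np.array(c['R']).T+np.array(c['t']); return np.c_[c['fx']*p[:,0]/p[:,2]+c['cx'],c['fy']*p[:,1]/p[:,2]+c['cy']]
def back(c,uv,z):
    uv=np.atleast_2d(uv); d=np.c_[(uv[:,0]-c['cx'])/c['fx'],(uv[:,1]-c['cy'])/c['fy'],np.ones(len(uv))]@np.array(c['R'])
    o=-np.array(c['R']).T@np.array(c['t']); s=(z-o[2])/d[:,2]; return o+d*s[:,None]
def boxpts(x,y,a,l=.09,w=.06,h=.02):
    P=np.array([[sx*l/2,sy*w/2,z] for sx in(-1,1) for sy in(-1,1) for z in(0,h)])
    R=np.array([[np.cos(a),-np.sin(a),0],[np.sin(a),np.cos(a),0],[0,0,1]]); return P@R.T+[x,y,0]
def fitbox(views,x0,dims=(.09,.06,.02)):
    S=4
    def hull(c,p):
        m=np.zeros((420*S,560*S),np.uint8); h=cv2.convexHull(proj(c,boxpts(*p,*dims)).astype(np.float32)*S+S/2)
        cv2.fillConvexPoly(m,h.round().astype(np.int32),1); return m>0
    big=[(c,cv2.resize(m.astype(np.uint8),None,fx=S,fy=S,interpolation=cv2.INTER_NEAREST)>0) for c,m in views]
    f=lambda q:-sum((hull(c,[q[0]/100,q[1]/100,q[2]/10])&m).sum()/(hull(c,[q[0]/100,q[1]/100,q[2]/10])|m).sum() for c,m in big)
    q0=np.array([x0[0]*100,x0[1]*100,x0[2]*10]); 
    sim=np.vstack([q0,q0+[1,0,0],q0+[0,1,0],q0+[0,0,1.5]])
    r=minimize(f,q0,method='Nelder-Mead',options=dict(initial_simplex=sim,xatol=.005,fatol=1e-5))
    return np.array([r.x[0]/100,r.x[1]/100,r.x[2]/10]),-r.fun/len(big)
E
python3 - <<'E'
from h import *
cs={n:camera_info(n) for n in("top","side")}
v=[]
for n in cs:
    grab_frame(n); r=silhouettes("block",n)
    print(n,[(x['score'],x['bbox'],x['mask'].sum()) for x in r[:2]])
    v.append((cs[n],r[0]['mask']))
m=v[0][1];cen=np.argwhere(m).mean(0)[::-1]; X=back(cs['top'],cen,.02)[0]; print(X)
for vv in (v[:1],v[1:],v): print(fitbox(vv,[X[0],X[1],.25]))
ct=cs['top']
# hand-read nest features
print('tips',back(ct,[[278,221],[325,221]],.022),'stop ends near z30',back(ct,[[272,184],[328,184]],.03))
r=silhouettes("nest","top");mn=r[0]['mask'];im=grab_frame("top");
im[mn]=im[mn]//2+[0,0,120];im[m]=im[m]//2+np.array([0,120,0],np.uint8)
cv2.imwrite("pics/t1.png",cv2.resize(im[110:310,180:430],None,fx=3,fy=3,interpolation=cv2.INTER_CUBIC))
im=grab_frame("top");cv2.imwrite("pics/t2.png",cv2.resize(im[120:300,200:430],None,fx=3.4,fy=3.4,interpolation=cv2.INTER_CUBIC))
E
```

```text
top [(0.75, [272.0, 237.2, 314.0, 288.1], np.int64(1291))]
side [(0.91, [218.2, 214.6, 255.7, 240.0], np.int64(692))]
[0.50583905 0.04703128 0.02      ]
(array([0.50663372, 0.04656393, 0.36276185]), np.float64(0.9433231960188001))
(array([0.50600267, 0.04585548, 0.33016078]), np.float64(0.8982555780933063))
(array([0.50619373, 0.04653883, 0.34516941]), np.float64(0.9200269951971161))
tips [[ 0.59023138  0.08052233  0.022     ]
 [ 0.59043795 -0.0152592   0.022     ]] stop ends near z30 [[ 0.66536465  0.09298414  0.03      ]
 [ 0.66562599 -0.02143503  0.03      ]]
```

View pics/t2.png

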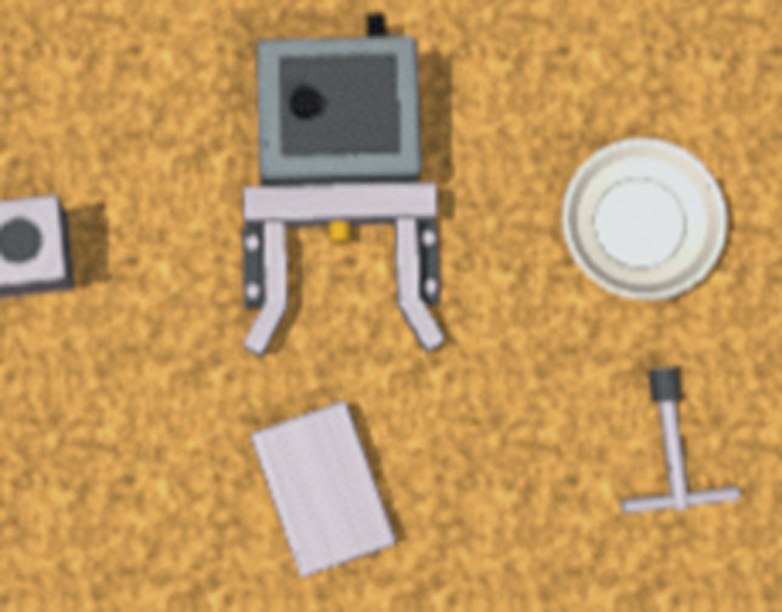

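The crop shows the block corners clearly at (253,435), (346,403), (395,541) and (304,574). The stop's front edge is near row 220, and the lead-in tips are at about (255,352) and (436,347).

```bash
python3 - <<'E'
from h import *
c=camera_info("top")
f=lambda P,z: back(c,(np.array(P,float)+.5)/3.4-.5+[200,120],z)
B=f([(253,435),(346,403),(395,541),(304,574)],.02)
print(B.round(4),'cen',B.mean(0)); print([np.linalg.norm(B[i]-B[(i+1)%4]).round(4) for i in range(4)])
d=B[0]-B[3]+B[1]-B[2];print('ang',np.degrees(np.arctan2(d[1],d[0])))
print('stop top front',f([(245,219),(436,219)],.03).round(4),'stop top back',f([(245,186),(436,184)],.03).round(4))
print('rail in',f([(286,222),(287,300),(398,220),(400,303)],.022).round(4))
print('tips',f([(246,346),(265,354),(425,350),(443,342)],.022).round(4))
print('pin',f([(340,240)],.011).round(4))
E
```

```text
[[0.5362 0.0883 0.02  ]
 [0.5554 0.0328 0.02  ]
 [0.4737 0.004  0.02  ]
 [0.4543 0.0578 0.02  ]] cen [0.50489142 0.04574642 0.02      ]
[np.float64(0.0587), np.float64(0.0867), np.float64(0.0572), np.float64(0.0874)]
ang 19.918618672521404
stop top front [[ 0.6652  0.0936  0.03  ]
 [ 0.6655 -0.0212  0.03  ]] stop top back [[ 0.6855  0.0937  0.03  ]
 [ 0.687  -0.0214  0.03  ]]
rail in [[6.650e-01 6.900e-02 2.200e-02]
 [6.173e-01 6.820e-02 2.200e-02]
 [6.664e-01 1.200e-03 2.200e-02]
 [6.156e-01 3.000e-04 2.200e-02]]
tips [[ 0.5894  0.0927  0.022 ]
 [ 0.5846  0.0813  0.022 ]
 [ 0.5872 -0.0145  0.022 ]
 [ 0.592  -0.0253  0.022 ]]
pin [[0.6561 0.036  0.011 ]]
```

```bash
cat >> h.py <<'E'
def st():
    s=ctrl.observe(); R=Ro.from_rotvec(s['tcp_rot']).as_matrix()
    print('t',round(s['time_s'],2),'pos',s['position'].round(4),'yaw(tool y)',np.degrees(np.arctan2(R[1,1],R[0,1])).round(2),'tilt',R[:2,2].round(4),'w',round(s['gripper_width'],4),'F',s['ft_force'].round(1)); return s,R
def togo(xyz,yaw):
    s,R=st(); d=R.T@(np.array(xyz)-s['position']); yt=np.radians(yaw)
    Y=np.array([np.cos(yt),np.sin(yt),0]);Z=np.array([0,0,-1.]);T=np.c_[np.cross(Y,Z),Y,Z]
    print('tool shift mm',(d*1000).round(1),'turn deg',np.degrees(Ro.from_matrix(R.T@T).as_rotvec()).round(2))
E
python3 -c "
from h import *
togo((0.46,0.03,0.37),20);c=camera_info('wrist');print(-c['R'].T@c['t'])"
```

```text
t 1.0 pos [0.143  0.6084 0.4047] yaw(tool y) -13.23 tilt [0.     0.0001] w 0.0856 F [ 0.2 -0.1  0.2]
tool shift mm [-490.5  441.    34.7] turn deg [ 0.000e+00 -1.000e-02 -3.323e+01]
[0.06514564 0.62700348 0.37347172]
```

apply_moves(
  deltas=[
    [[-30.7, 27.6, 2.2], [0, 0, 0]],
    [[-30.7, 27.6, 2.2], [0, 0, 0]],
    [[-30.7, 27.6, 2.2], [0, 0, 0]],
    [[-30.7, 27.6, 2.2], [0, 0, 0]],
    [[-30.7, 27.6, 2.2], [0, 0, 0]],
    [[-30.7, 27.6, 2.2], [0, 0, 0]],
    [[-30.7, 27.6, 2.2], [0, 0, 0]],
    [[-30.7, 27.6, 2.2], [0, 0, 0]],
  ],
)

```text
time_s: 1.67
position: [0.3023, 0.3169, 0.3873]
tcp_rot: [-2.462, -1.951, -0.001]
ft_force: [1.5, 0.6, 0.0]
gripper_width: 0.0852
```

apply_moves(
  deltas=[
    [[-30.7, 27.6, 2.2], [0, 0, 0]],
    [[-30.7, 27.6, 2.2], [0, 0, 0]],
    [[-30.7, 27.6, 2.2], [0, 0, 0]],
    [[-30.7, 27.6, 2.2], [0, 0, 0]],
    [[-30.7, 27.6, 2.2], [0, 0, 0]],
    [[-30.7, 27.6, 2.2], [0, 0, 0]],
    [[-30.7, 27.6, 2.2], [0, 0, 0]],
    [[-30.7, 27.6, 2.2], [0, 0, 0]],
  ],
)

```text
time_s: 2.33
position: [0.461, 0.0272, 0.3698]
tcp_rot: [2.462, 1.951, 0.002]
ft_force: [0.5, 1.2, 0.0]
gripper_width: 0.0857
```

apply_moves(
  deltas=[
    [[0, 0, 0], [0, 0, -6.7]],
    [[0, 0, 0], [0, 0, -6.7]],
    [[0, 0, 0], [0, 0, -6.7]],
    [[0, 0, 0], [0, 0, -6.7]],
    [[0, 0, 0], [0, 0, -6.4]],
    [[0, 0, 0], [0, 0, 0]],
    [[0, 0, 0], [0, 0, 0]],
    [[0, 0, 0], [0, 0, 0]],
  ],
)

```text
time_s: 3.0
position: [0.4605, 0.0292, 0.3696]
tcp_rot: [1.807, 2.569, 0.0]
ft_force: [-0.1, 0.2, 0.3]
gripper_width: 0.0855
```

```bash
python3 - <<'E'
from h import *
togo((0.46,0.03,0.37),20)
c=camera_info('wrist');im=grab_frame('wrist');cv2.imwrite('pics/w1.png',im)
import pickle;pickle.dump((c,im),open('w1.pkl','wb'))
for q in('block','nest'):
    r=silhouettes(q,'wrist');print(q,[(x['score'],x['bbox']) for x in r[:2]])
    if q=='block' and r: print(fitbox([(c,r[0]['mask'])],[.505,.046,.35]))
E
```

```text
t 3.0 pos [0.4605 0.0292 0.3696] yaw(tool y) 19.75 tilt [0.0002 0.0001] w 0.0855 F [-0.1  0.2  0.3]
tool shift mm [ 0.9 -0.2 -0.4] turn deg [ 0.01 -0.   -0.25]
block [(0.65, [251.1, 189.3, 301.5, 266.3])]
(array([0.50614559, 0.04722402, 0.31827571]), np.float64(0.9642186672656965))
nest [(0.83, [180.2, 267.8, 289.3, 377.8])]
```

View pics/w1.png

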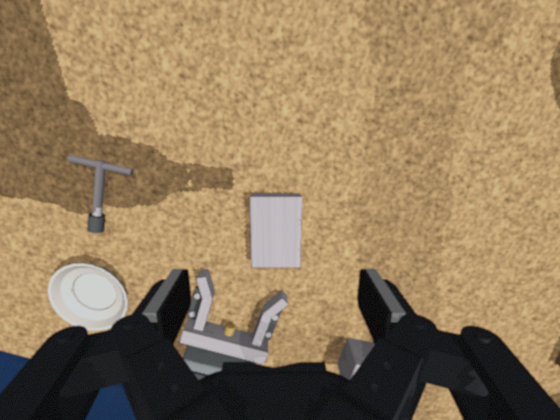

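The wrist view shows the block upright at (276,231), so the tool yaw of about 20° matches it. The nest is to the lower left, with lead-in tips at about (204,273) and (284,296). I'll zoom in there to refine the nest pose.

```bash
python3 - <<'E'
import pickle,cv2
c,im=pickle.load(open('w1.pkl','rb'))
cv2.imwrite("pics/w1z.png",cv2.resize(im[180:380,160:320],None,fx=4,fy=3.0 if 0 else 4,interpolation=cv2.INTER_CUBIC)[:, :][:600] if 0 else cv2.resize(im[255:380,165:325],None,fx=4.5,fy=4.5,interpolation=cv2.INTER_CUBIC))
E
```

```text
(no output)
```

View pics/w1z.png

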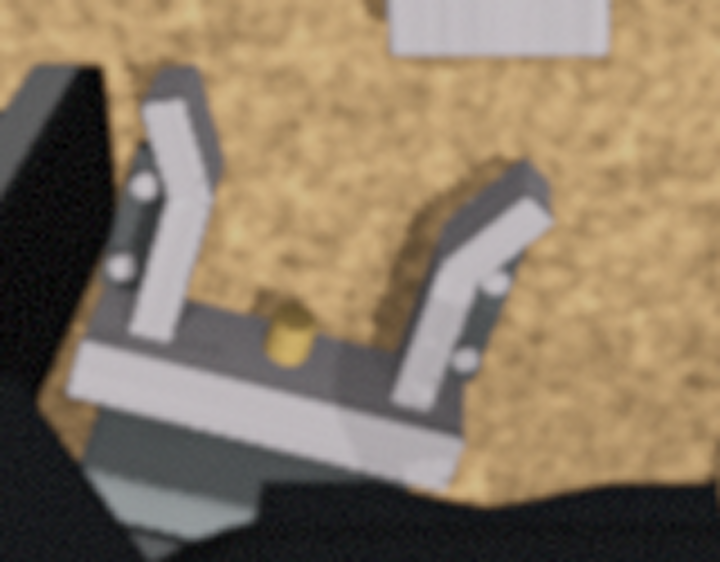

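```bash
python3 - <<'E'
from h import *
import pickle
c,im=pickle.load(open('w1.pkl','rb'))
f=lambda P,z: back(c,(np.array(P,float)+.5)/4.5-.5+[165,255],z)
obs=[((84,341),(0,-58,30)),((463,438),(0,58,30)),((211,197),(-50,-34,22)),((441,272),(-50,34,22)),((176,342),(0,-34,22)),((393,402),(0,34,22)),((184,98),(-80,-49.5,22)),((526,199),(-80,49.5,22))]
W=np.array([f([p],m[2]/1000)[0] for p,m in obs]); M=np.array([m for _,m in obs])/1000
print(W.round(4))
from scipy.optimize import least_squares
def fit(W,M):
    g=lambda q:((M[:,:2]@np.array([[np.cos(q[2]),np.sin(q[2])],[-np.sin(q[2]),np.cos(q[2])]])+q[:2])-W[:,:2]).ravel()
    r=least_squares(g,[.666,.035,0]);print(r.x.round(4),np.degrees(r.x[2]),(r.fun.reshape(-1,2)*1000).round(1).tolist())
fit(W,M)
t=camera_info('top');ft=lambda P,z: back(t,(np.array(P,float)+.5)/3.4-.5+[200,120],z)
obs=[((245,219),(0,58,30)),((436,219),(0,-58,30)),((286,222),(0,34,22)),((287,300),(-50,34,22)),((398,220),(0,-34,22)),((400,303),(-50,-34,22)),((265,354),(-80,49.5,22)),((425,350),(-80,-49.5,22))]
W=np.array([ft([p],m[2]/1000)[0] for p,m in obs]); M=np.array([m for _,m in obs])/1000
fit(W,M)
B=back(c,(np.array([(391,55),(608,55)])+.5)/4.5-.5+[165,255],.02);print(B)
E
```

```text
[[ 0.6692 -0.0196  0.03  ]
 [ 0.6654  0.0938  0.03  ]
 [ 0.6166  0.0014  0.022 ]
 [ 0.6186  0.0706  0.022 ]
 [ 0.6678  0.0053  0.022 ]
 [ 0.6671  0.0721  0.022 ]
 [ 0.5886 -0.0142  0.022 ]
 [ 0.5874  0.0852  0.022 ]]
[0.6676 0.0375 0.0208] 1.1940065977795773 [[-0.4, -0.9], [0.9, 1.7], [1.7, 1.0], [-1.7, -0.1], [0.5, -1.8], [-0.2, -0.6], [0.0, 0.5], [-0.8, 0.2]]
[0.6658 0.0352 0.0156] 0.891673884210345 [[-0.3, -0.3], [1.2, -1.6], [0.3, 0.3], [-2.0, 0.2], [-0.0, 0.1], [0.8, 0.2], [0.5, 2.2], [-0.6, -1.0]]
[[0.55807477 0.03528214 0.02      ]
 [0.53819235 0.09096308 0.02      ]]
```

```bash
python3 -c "
from h import *
togo((0.485,0.0396,0.178),19.7)"
```

```text
t 3.15 pos [0.4605 0.0293 0.3695] yaw(tool y) 19.87 tilt [ 0.0001 -0.    ] w 0.0859 F [-0.  -0.3 -0.1]
tool shift mm [  1.4  26.6 191.5] turn deg [0.   0.   0.17]
```

apply_moves(
  deltas=[
    [[0.7, 13.3, 25], [0, 0, 0]],
    [[0.7, 13.3, 25], [0, 0, 0]],
    [[0, 0, 30], [0, 0, 0]],
    [[0, 0, 30], [0, 0, 0]],
    [[0, 0, 28], [0, 0, 0]],
    [[0, 0, 20], [0, 0, 0]],
    [[0, 0, 12], [0, 0, 0]],
    [[0, 0, 0], [0, 0, 0]],
  ],
)

```text
time_s: 3.82
position: [0.4841, 0.0396, 0.1972]
tcp_rot: [-1.802, -2.57, 0.005]
ft_force: [-0.6, 0.1, -0.8]
gripper_width: 0.0855
```

```bash
python3 - <<'E'
from h import *
togo((0.485,0.0396,0.178),19.7)
im=grab_frame('wrist');cv2.imwrite('pics/w2.png',im)
im=grab_frame('side');cv2.imwrite('pics/s2.png',cv2.resize(im[150:290,180:380],None,fx=4,fy=4))
E
```

```text
t 3.82 pos [0.4841 0.0396 0.1972] yaw(tool y) 19.91 tilt [-0.0041 -0.0011] w 0.0855 F [-0.6  0.1 -0.8]
tool shift mm [-0.3  0.9 19.2] turn deg [-0.24 -0.02  0.21]
```

View pics/w2.png

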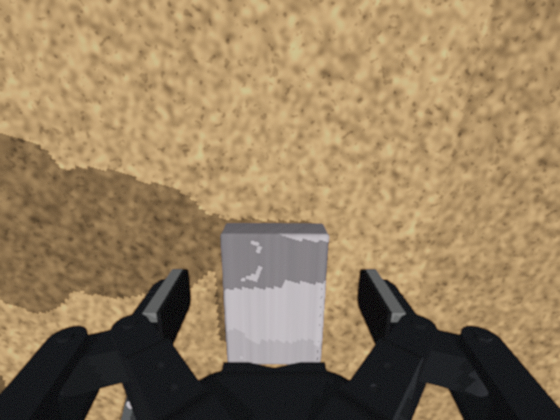

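View pics/s2.png

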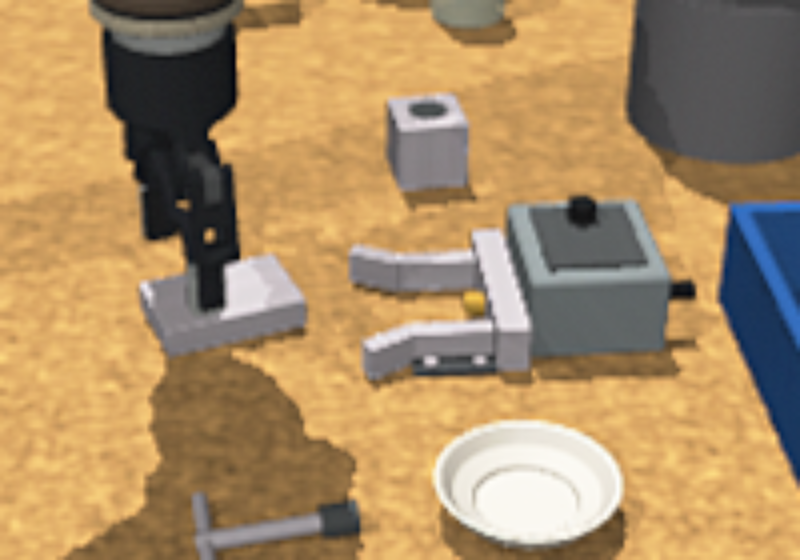

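The block is centred between the open jaws (block 222–328 px, jaw tips 187–360 px) and parallel to them. The tip separation puts the open tips about 160 mm ahead of the TCP, so I'll descend to z≈0.173 and then close.

apply_moves(
  deltas=[
    [[0, 0.5, 8], [0, 0, 0]],
    [[0, 0, 8], [0, 0, 0]],
    [[0, 0, 6], [0, 0, 0]],
    [[0, 0, 4], [0, 0, 0]],
    [[0, 0, 0], [0, 0, 0]],
    [[0, 0, 0], [0, 0, 0]],
    [[0, 0, 0], [0, 0, 0]],
    [[0, 0, 0], [0, 0, 0]],
  ],
)

```text
time_s: 4.58
position: [0.4856, 0.0398, 0.1738]
tcp_rot: [1.802, 2.573, 0.001]
ft_force: [-0.0, -0.2, 0.3]
gripper_width: 0.0857
```

apply_moves(
  deltas=[
    [[0, 0, 0], [0, 0, 0]],
    [[0, 0, 0], [0, 0, 0]],
    [[0, 0, 0], [0, 0, 0]],
    [[0, 0, 0], [0, 0, 0]],
    [[0, 0, 0], [0, 0, 0]],
    [[0, 0, 0], [0, 0, 0]],
    [[0, 0, 0], [0, 0, 0]],
    [[0, 0, 0], [0, 0, 0]],
  ],
  hand=-1,
  force=30,
)

```text
time_s: 5.25
position: [0.4855, 0.0399, 0.1738]
tcp_rot: [1.802, 2.573, 0.001]
ft_force: [-1.4, 0.8, 5.0]
gripper_width: 0.0589
```

```bash
python3 - <<'E'
from h import *
togo((0.485,0.0396,0.173),19.7)
im=grab_frame('wrist');cv2.imwrite('pics/w3.png',im)
im=grab_frame('side');cv2.imwrite('pics/s3.png',cv2.resize(im[150:290,180:380],None,fx=4,fy=4))
E
```

```text
t 5.25 pos [0.4855 0.0399 0.1738] yaw(tool y) 19.98 tilt [0.0003 0.0003] w 0.0589 F [-1.4  0.8  5. ]
tool shift mm [-0.1 -0.6  0.8] turn deg [ 0.02 -0.01  0.28]
```

View pics/s3.png

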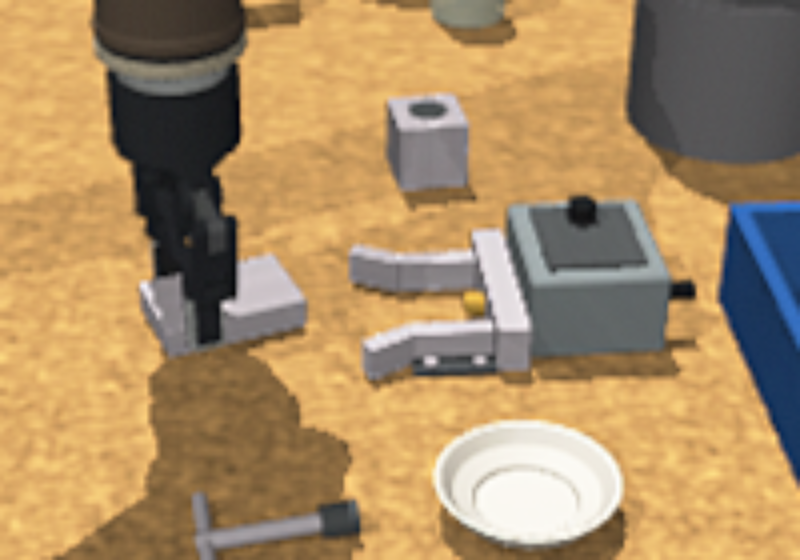

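View pics/w3.png

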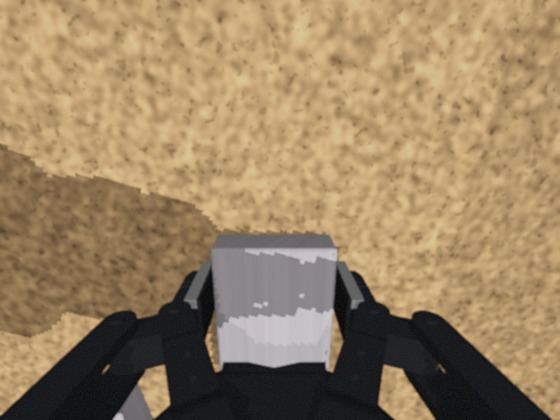

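The jaws hold the block at 59 mm, and it lies flat. Next I turn it in place to the channel direction, then slide to just outside the mouth.

apply_moves(
  deltas=[
    [[0, 0, 0], [0, 0, 4.7]],
    [[0, 0, 0], [0, 0, 4.7]],
    [[0, 0, 0], [0, 0, 4.7]],
    [[0, 0, 0], [0, 0, 4.8]],
    [[-2, 8, 0], [0, 0, 0]],
    [[-2, 8, 0], [0, 0, 0]],
    [[-2, 8, 0], [0, 0, 0]],
    [[0, 0, 0], [0, 0, 0]],
  ],
)

```text
time_s: 6.02
position: [0.509, 0.0345, 0.1735]
tcp_rot: [-2.198, -2.242, 0.002]
ft_force: [-1.1, -0.5, -3.0]
gripper_width: 0.059
```

```bash
python3 - <<'E'
from h import *
togo((0.5097,0.0336,0.1738),1.05)
c=camera_info('top')
im=grab_frame('top');cv2.imwrite('pics/t4.png',cv2.resize(im[120:300,200:430],None,fx=3.4,fy=3.4,interpolation=cv2.INTER_CUBIC))
c=camera_info('wrist')
im=grab_frame('wrist');cv2.imwrite('pics/w4.png',im)
im=grab_frame('side');cv2.imwrite('pics/s4.png',cv2.resize(im[150:290,180:380],None,fx=4,fy=4,interpolation=cv2.INTER_CUBIC))
E
```

```text
t 6.02 pos [0.509  0.0345 0.1735] yaw(tool y) 1.14 tilt [-0.0028  0.0007] w 0.059 F [-1.1 -0.5 -3. ]
tool shift mm [-0.9  0.7 -0.3] turn deg [-0.16 -0.04  0.09]
```

View pics/t4.png

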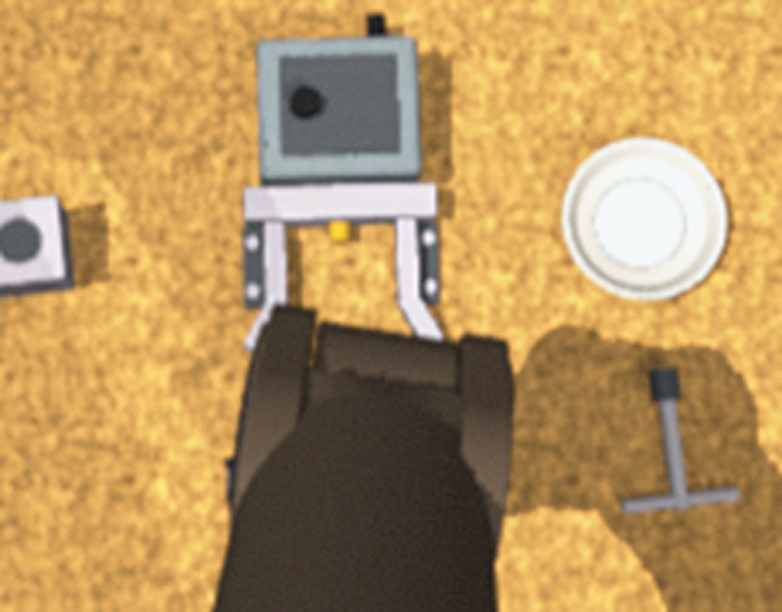

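View pics/w4.png

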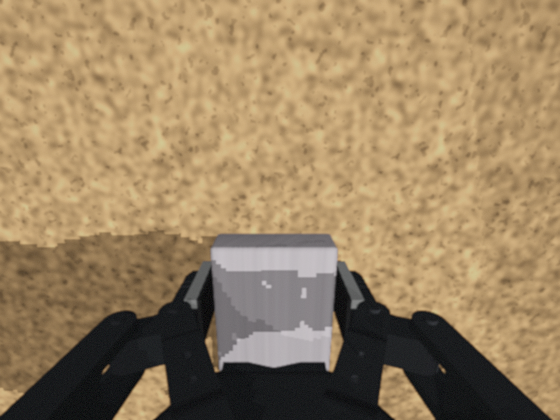

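View pics/s4.png

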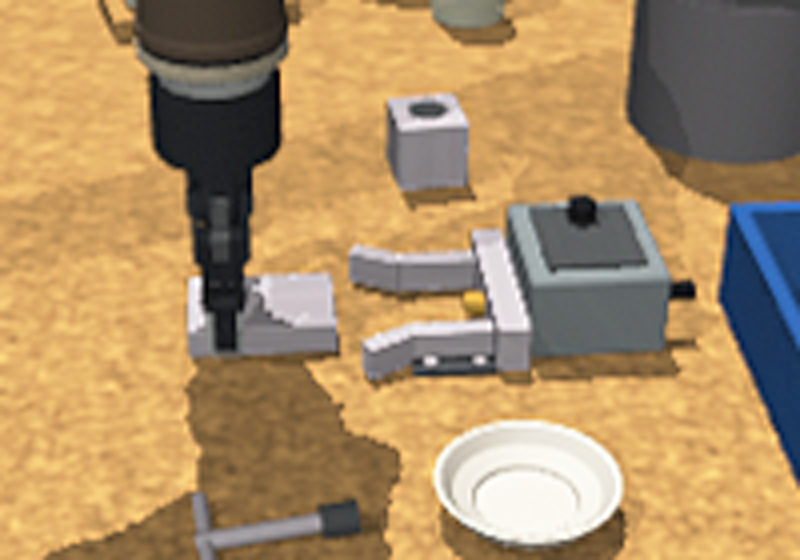

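The block is now square to the channel just outside the mouth, in line with it and flat. Next is a slow slide in.

apply_moves(
  deltas=[
    [[-0.3, 6, 0], [0, 0, 0]],
    [[-0.3, 6, 0], [0, 0, 0]],
    [[0, 6, 0], [0, 0, 0]],
    [[0, 6, 0], [0, 0, 0]],
    [[0, 6, 0], [0, 0, 0]],
    [[0, 5, 0], [0, 0, 0]],
    [[0, 5, 0], [0, 0, 0]],
    [[0, 0, 0], [0, 0, 0]],
  ],
)

```text
time_s: 6.83
position: [0.5486, 0.0343, 0.1734]
tcp_rot: [-2.199, -2.241, 0.003]
ft_force: [-6.8, -0.2, 10.6]
gripper_width: 0.0592
```

```bash
python3 - <<'E'
from h import *
togo((0.5697,0.0347,0.1738),1.05)
im=grab_frame('side');cv2.imwrite('pics/s5.png',cv2.resize(im[150:290,180:380],None,fx=4,fy=4,interpolation=cv2.INTER_CUBIC))
E
```

```text
t 6.83 pos [0.5486 0.0343 0.1734] yaw(tool y) 1.08 tilt [-0.0033  0.0002] w 0.0592 F [-6.8 -0.2 10.6]
tool shift mm [ 0.  21.1 -0.5] turn deg [-0.19 -0.02  0.03]
```

View pics/s5.png

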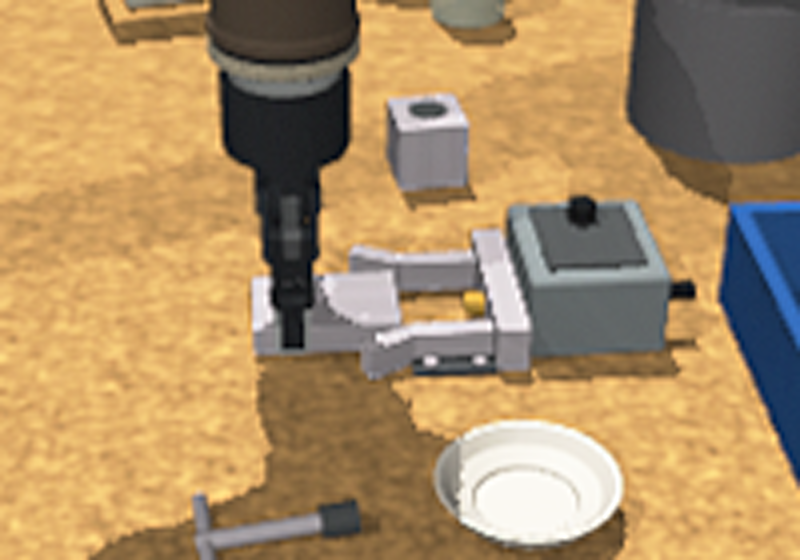

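apply_moves(
  deltas=[
    [[0, 5, 0], [0, 0, 0]],
    [[0, 5, 0], [0, 0, 0]],
    [[0, 4, 0], [0, 0, 0]],
    [[0, 4, 0], [0, 0, 0]],
    [[0, 2, 0], [0, 0, 0]],
    [[0, 0, 0], [0, 0, 0]],
    [[0, 0, 0], [0, 0, 0]],
    [[0, 0, 0], [0, 0, 0]],
  ],
)

```text
time_s: 7.55
position: [0.568, 0.0346, 0.1734]
tcp_rot: [-2.198, -2.24, 0.004]
ft_force: [-8.6, -0.5, 9.2]
gripper_width: 0.059
```

```bash
python3 - <<'E'
from h import *
togo((0.5697,0.0347,0.1738),1.05)
im=grab_frame('side');cv2.imwrite('pics/s6.png',cv2.resize(im[150:290,180:380],None,fx=4,fy=4,interpolation=cv2.INTER_CUBIC))
im=grab_frame('top');cv2.imwrite('pics/t6.png',cv2.resize(im[120:300,200:430],None,fx=3.4,fy=3.4,interpolation=cv2.INTER_CUBIC))
E
```

```text
t 7.55 pos [0.568  0.0346 0.1734] yaw(tool y) 1.08 tilt [-0.0038  0.0003] w 0.059 F [-8.6 -0.5  9.2]
tool shift mm [ 0.   1.7 -0.4] turn deg [-0.22 -0.02  0.03]
```

View pics/s6.png

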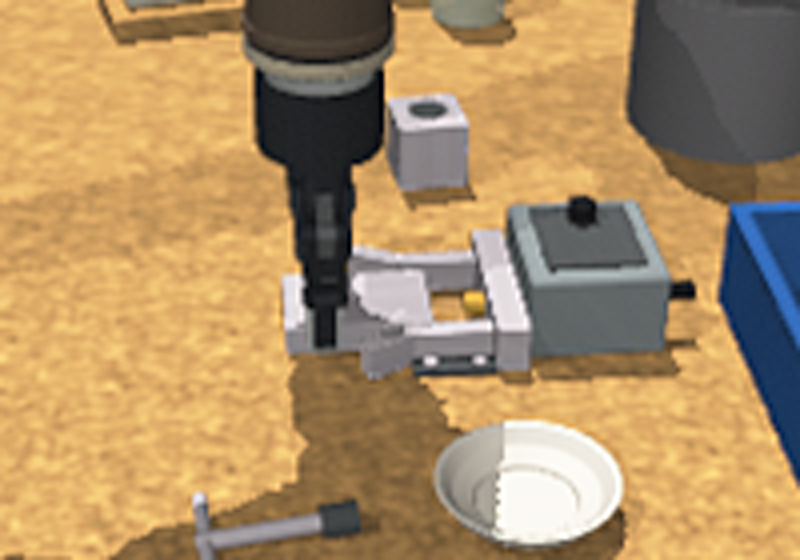

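View pics/t6.png

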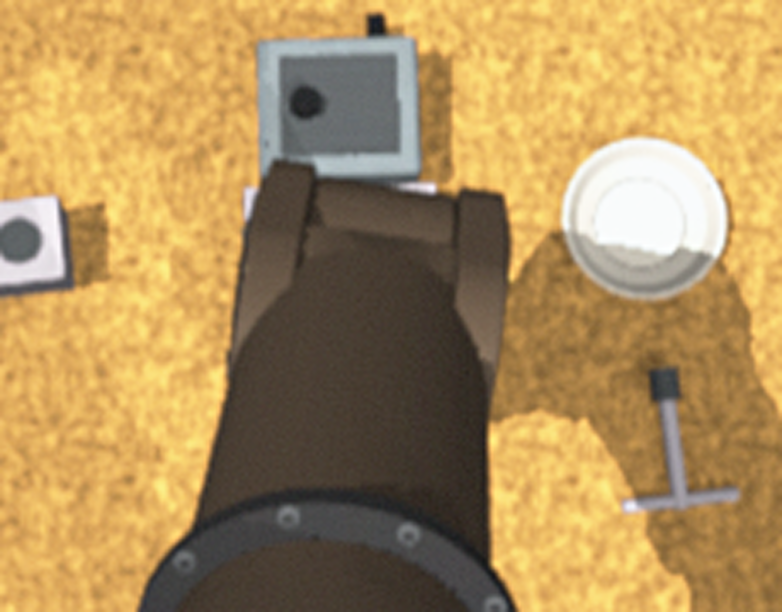

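The block's front end is about 15 mm past the lead-in knees, flat and with no side force. Next I release with a partial opening, raise, step back, set the jaws half open, and lower behind the rear end.

apply_moves(
  deltas=[
    [[0, 0, 0], [0, 0, 0]],
    [[0, 0, 0], [0, 0, 0]],
    [[0, 0, 0], [0, 0, 0]],
    [[0, 0, 0], [0, 0, 0]],
    [[0, 0, -5], [0, 0, 0]],
    [[0, 0, -15], [0, 0, 0]],
    [[0, 0, -20], [0, 0, 0]],
    [[0, 0, 0], [0, 0, 0]],
  ],
  hand=0.65,
)

```text
time_s: 8.32
position: [0.5709, 0.0346, 0.2167]
tcp_rot: [2.199, 2.24, 0.006]
ft_force: [0.9, -0.3, 0.2]
gripper_width: 0.0705
```

apply_moves(
  deltas=[
    [[0, -15, 0], [0, 0, 0]],
    [[0, -20, 0], [0, 0, 0]],
    [[0, -20, 0], [0, 0, 0]],
    [[0, 0, 0], [0, 0, 0]],
    [[0, 0, 0], [0, 0, 0]],
    [[0, 0, 0], [0, 0, 0]],
    [[0, 0, 0], [0, 0, 0]],
    [[0, 0, 0], [0, 0, 0]],
  ],
  hand=0,
)

```text
time_s: 8.98
position: [0.5154, 0.0338, 0.2136]
tcp_rot: [2.2, 2.242, 0.001]
ft_force: [0.4, -0.5, 0.4]
gripper_width: 0.0426
```

```bash
python3 - <<'E'
from h import *
togo((0.515,0.034,0.178),1.05)
im=grab_frame('wrist');cv2.imwrite('pics/w7.png',im)
c=camera_info('wrist')
r=silhouettes('block','wrist')
if r: print(r[0]['score'],r[0]['bbox'],'rear edge',back(c,[[(r[0]['bbox'][0]+r[0]['bbox'][2])/2,r[0]['bbox'][1]]],.0)[0])
im=grab_frame('side');cv2.imwrite('pics/s7.png',cv2.resize(im[150:290,180:380],None,fx=4,fy=4,interpolation=cv2.INTER_CUBIC))
E
```

```text
t 8.98 pos [0.5154 0.0338 0.2136] yaw(tool y) 1.07 tilt [ 0.0009 -0.0001] w 0.0426 F [ 0.4 -0.5  0.4]
tool shift mm [ 0.2 -0.4 35.6] turn deg [0.05 0.01 0.02]
0.57 [230.7, 279.5, 319.2, 365.8] rear edge [0.54495253 0.03528904 0.        ]
```

View pics/w7.png

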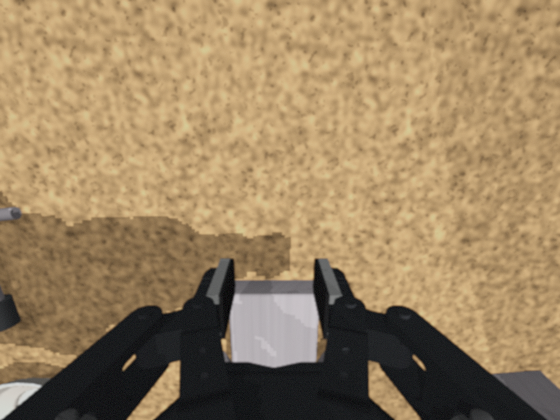

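View pics/s7.png

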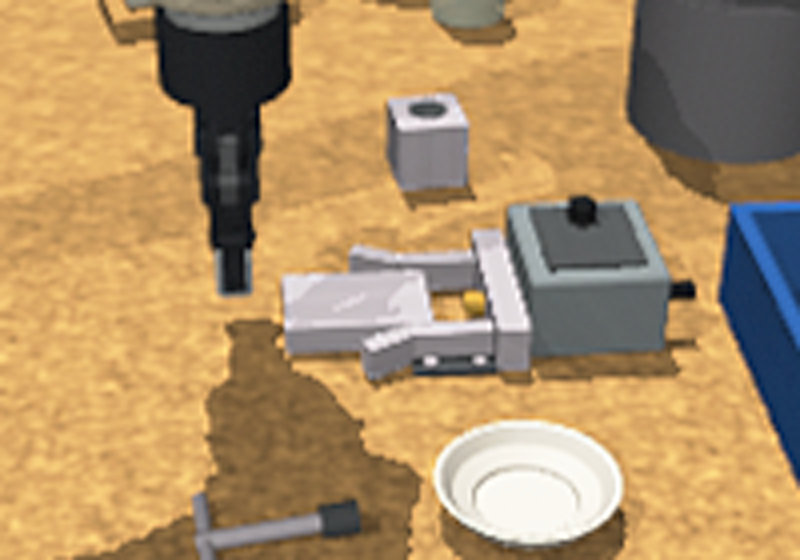

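The block stayed put after release, and its rear end is at x≈0.545. The jaws are 17+ mm behind it. I lower them and push in small steps.

apply_moves(
  deltas=[
    [[0, 0, 12], [0, 0, 0]],
    [[0, 0, 12], [0, 0, 0]],
    [[0, 0, 8], [0, 0, 0]],
    [[0, 0, 3], [0, 0, 0]],
    [[0, 0, 0], [0, 0, 0]],
    [[0, 4, 0], [0, 0, 0]],
    [[0, 4, 0], [0, 0, 0]],
    [[0, 0, 0], [0, 0, 0]],
  ],
)

```text
time_s: 9.8
position: [0.5239, 0.034, 0.1792]
tcp_rot: [2.199, 2.241, 0.003]
ft_force: [-0.6, 0.7, 0.7]
gripper_width: 0.0425
```

```bash
python3 - <<'E'
from h import *
togo((0.5657,0.0347,0.178),1.05)
im=grab_frame('side');cv2.imwrite('pics/s8.png',cv2.resize(im[150:290,180:380],None,fx=4,fy=4,interpolation=cv2.INTER_CUBIC))
E
```

```text
t 9.8 pos [0.5239 0.034  0.1792] yaw(tool y) 1.08 tilt [0.0022 0.0002] w 0.0425 F [-0.6  0.7  0.7]
tool shift mm [-0.  41.8  1.2] turn deg [ 0.13 -0.01  0.03]
```

View pics/s8.png

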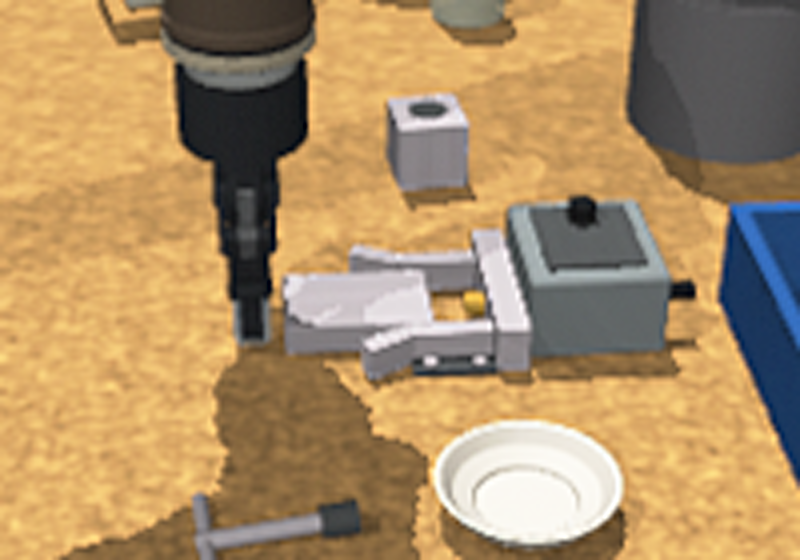

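apply_moves(
  deltas=[
    [[0, 4, 0], [0, 0, 0]],
    [[0, 4, 0], [0, 0, 0]],
    [[0, 4, 0], [0, 0, 0]],
    [[0, 4, 0], [0, 0, 0]],
    [[0, 4, 0], [0, 0, 0]],
    [[0, 4, 0], [0, 0, 0]],
    [[0, 4, 0], [0, 0, 0]],
    [[0, 4, 0], [0, 0, 0]],
  ],
)

```text
time_s: 10.52
position: [0.553, 0.0344, 0.1781]
tcp_rot: [-2.198, -2.239, 0.005]
ft_force: [-8.4, 0.4, 6.9]
gripper_width: 0.0422
```

apply_moves(
  deltas=[
    [[0, 2, 0], [0, 0, 0]],
    [[0, 2, 0], [0, 0, 0]],
    [[0, 1, 0], [0, 0, 0]],
    [[0, 1, 0], [0, 0, 0]],
    [[0, 1, 0], [0, 0, 0]],
    [[0, 0, 0], [0, 0, 0]],
    [[0, 0, 0], [0, 0, 0]],
    [[0, 0, 0], [0, 0, 0]],
  ],
)

```text
time_s: 11.18
position: [0.5597, 0.0345, 0.178]
tcp_rot: [-2.198, -2.239, 0.006]
ft_force: [-8.6, 0.0, 5.6]
gripper_width: 0.0429
```

```bash
python3 - <<'E'
from h import *
togo((0.5657,0.0347,0.178),1.05)
im=grab_frame('side');cv2.imwrite('pics/s9.png',cv2.resize(im[150:290,180:380],None,fx=4,fy=4,interpolation=cv2.INTER_CUBIC))
E
```

```text
t 11.18 pos [0.5597 0.0345 0.178 ] yaw(tool y) 1.07 tilt [-0.0055  0.0002] w 0.0429 F [-8.6  0.   5.6]
tool shift mm [ 0.1  6.  -0.1] turn deg [-0.32 -0.01  0.02]
```

View pics/s9.png

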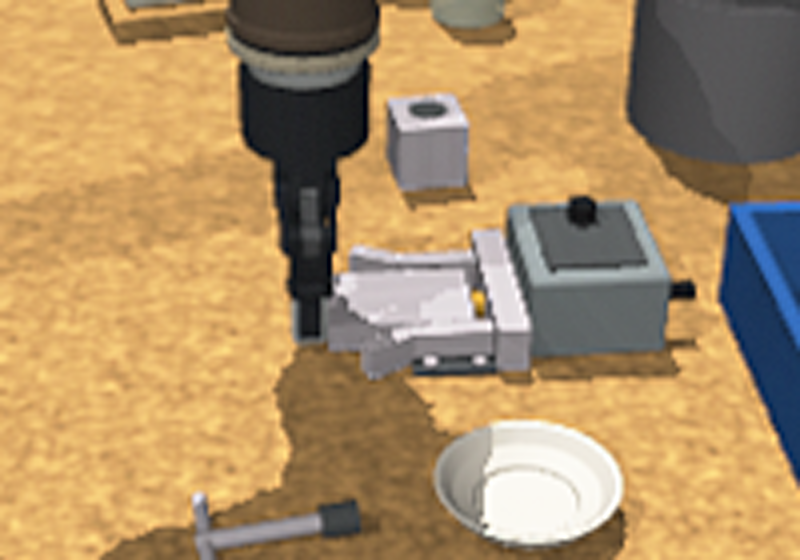

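The block now touches the pin, about 10 mm from the stop, with 8.6 N of push force. I continue in small steps.

apply_moves(
  deltas=[
    [[0, 1.5, 0], [0, 0, 0]],
    [[0, 1.5, 0], [0, 0, 0]],
    [[0, 1.5, 0], [0, 0, 0]],
    [[0, 1.5, 0], [0, 0, 0]],
    [[0, 1, 0], [0, 0, 0]],
    [[0, 1, 0], [0, 0, 0]],
    [[0, 0, 0], [0, 0, 0]],
    [[0, 0, 0], [0, 0, 0]],
  ],
)

```text
time_s: 11.9
position: [0.5675, 0.0347, 0.1779]
tcp_rot: [-2.197, -2.239, 0.007]
ft_force: [-10.0, 0.2, 6.6]
gripper_width: 0.0426
```

```bash
python3 - <<'E'
from h import *
togo((0.5657,0.0347,0.178),1.05)
im=grab_frame('side');cv2.imwrite('pics/s10.png',cv2.resize(im[180:270,240:360],None,fx=6.5,fy=6.5,interpolation=cv2.INTER_CUBIC))
E
```

```text
t 11.9 pos [0.5675 0.0347 0.1779] yaw(tool y) 1.08 tilt [-0.0063  0.0002] w 0.0426 F [-10.    0.2   6.6]
tool shift mm [ 0.  -1.8 -0.1] turn deg [-0.36 -0.02  0.03]
```

View pics/s10.png

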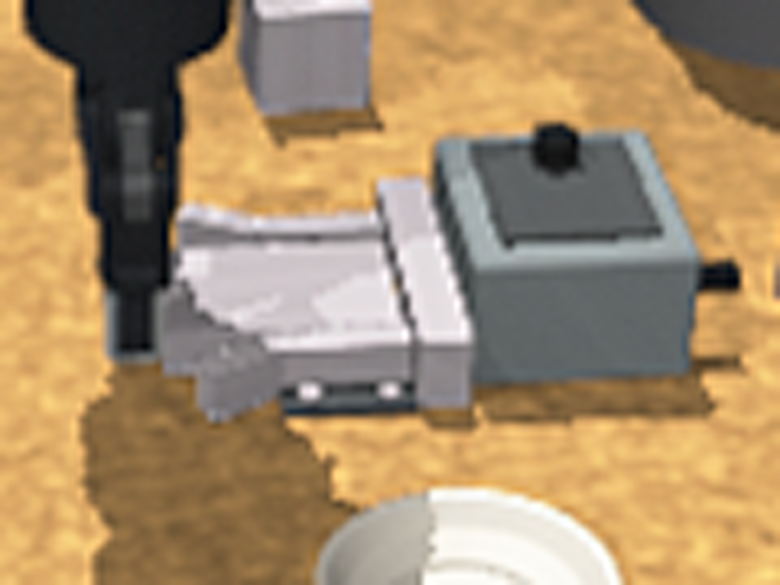

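apply_moves(
  deltas=[
    [[0, 0.7, 0], [0, 0, 0]],
    [[0, 0.7, 0], [0, 0, 0]],
    [[0, 0.6, 0], [0, 0, 0]],
    [[0, 0, 0], [0, 0, 0]],
    [[0, 0, 0], [0, 0, 0]],
    [[0, 0, 0], [0, 0, 0]],
    [[0, 0, 0], [0, 0, 0]],
    [[0, 0, 0], [0, 0, 0]],
  ],
)

```text
time_s: 12.62
position: [0.5686, 0.0347, 0.1778]
tcp_rot: [-2.196, -2.238, 0.009]
ft_force: [-12.6, 0.5, 10.6]
gripper_width: 0.0426
```

apply_moves(
  deltas=[
    [[0, 0.5, 0], [0, 0, 0]],
    [[0, 0.5, 0], [0, 0, 0]],
    [[0, 0, 0], [0, 0, 0]],
    [[0, 0, 0], [0, 0, 0]],
    [[0, 0, 0], [0, 0, 0]],
    [[0, 0, 0], [0, 0, 0]],
    [[0, 0, 0], [0, 0, 0]],
    [[0, 0, 0], [0, 0, 0]],
  ],
)

```text
time_s: 13.28
position: [0.5689, 0.0347, 0.1776]
tcp_rot: [-2.195, -2.237, 0.011]
ft_force: [-16.2, 0.1, 12.6]
gripper_width: 0.0427
```

apply_moves(
  deltas=[
    [[0, 0.7, 0], [0, 0, 0]],
    [[0, 0.7, 0], [0, 0, 0]],
    [[0, 0, 0], [0, 0, 0]],
    [[0, 0, 0], [0, 0, 0]],
    [[0, 0, 0], [0, 0, 0]],
    [[0, 0, 0], [0, 0, 0]],
    [[0, 0, 0], [0, 0, 0]],
    [[0, 0, 0], [0, 0, 0]],
  ],
)

```text
time_s: 13.95
position: [0.5693, 0.0347, 0.1774]
tcp_rot: [-2.194, -2.235, 0.013]
ft_force: [-20.3, -0.5, 15.2]
gripper_width: 0.0425
```

```bash
python3 - <<'E'
from h import *
st()
im=grab_frame('side');cv2.imwrite('pics/s11.png',cv2.resize(im[180:270,240:360],None,fx=6.5,fy=6.5,interpolation=cv2.INTER_CUBIC))
E
```

```text
t 13.95 pos [0.5693 0.0347 0.1774] yaw(tool y) 1.07 tilt [-0.0129  0.0006] w 0.0425 F [-20.3  -0.5  15.2]
```

View pics/s11.png

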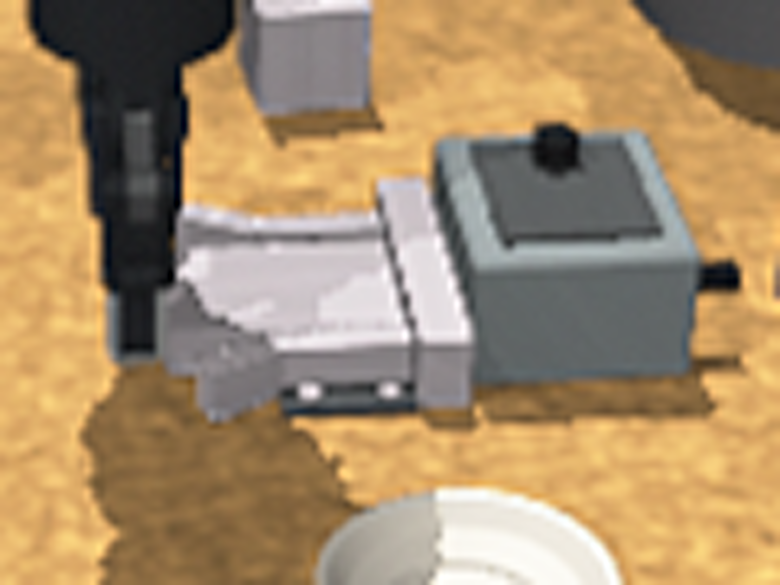

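The push force rose to 20 N with almost no travel, and the front end lies against the stop. I back straight off, raise, and get clear of the top camera.

apply_moves(
  deltas=[
    [[0, -1, 0], [0, 0, 0]],
    [[0, -2, 0], [0, 0, 0]],
    [[0, -3, 0], [0, 0, 0]],
    [[0, -6, 0], [0, 0, 0]],
    [[0, -10, 0], [0, 0, 0]],
    [[0, -15, 0], [0, 0, 0]],
    [[0, -15, -5], [0, 0, 0]],
    [[0, -15, -15], [0, 0, 0]],
  ],
)

```text
time_s: 14.67
position: [0.506, 0.0335, 0.1975]
tcp_rot: [-2.2, -2.242, 0.002]
ft_force: [-0.3, 0.6, -0.3]
gripper_width: 0.0428
```

apply_moves(
  deltas=[
    [[0, 0, -25], [0, 0, 0]],
    [[0, 0, -30], [0, 0, 0]],
    [[0, 0, -30], [0, 0, 0]],
    [[25, 0, -25], [0, 0, 0]],
    [[33, 0, 0], [0, 0, 0]],
    [[33, 0, 0], [0, 0, 0]],
    [[33, 0, 0], [0, 0, 0]],
    [[33, 0, 0], [0, 0, 0]],
  ],
)

```text
time_s: 15.33
position: [0.5041, 0.1921, 0.3092]
tcp_rot: [2.201, 2.241, 0.003]
ft_force: [0.6, 0.2, 0.2]
gripper_width: 0.0425
```

apply_moves(
  deltas=[
    [[33, 0, 0], [0, 0, 0]],
    [[33, 0, 0], [0, 0, 0]],
    [[33, 0, 0], [0, 0, 0]],
    [[25, 0, 0], [0, 0, 0]],
    [[10, 0, 0], [0, 0, 0]],
    [[0, 0, 0], [0, 0, 0]],
    [[0, 0, 0], [0, 0, 0]],
    [[0, 0, 0], [0, 0, 0]],
  ],
)

```text
time_s: 16.0
position: [0.502, 0.3225, 0.3086]
tcp_rot: [2.202, 2.239, -0.001]
ft_force: [0.5, -1.3, -0.5]
gripper_width: 0.0428
```

```bash
python3 - <<'E'
from h import *
st()
ct=camera_info('top')
im=grab_frame('top');cv2.imwrite('pics/t12.png',cv2.resize(im[120:300,200:430],None,fx=3.4,fy=3.4,interpolation=cv2.INTER_CUBIC))
cv2.imwrite('pics/t12z.png',cv2.resize(im[160:240,255:345],None,fx=7,fy=7,interpolation=cv2.INTER_CUBIC))
r=silhouettes('block','top');print([(x['score'],x['bbox']) for x in r[:2]])
if r: print(fitbox([(ct,r[0]['mask'])],[.62,.035,.02]))
for q in("dapping_cube","chuck_key","dish"):
    print(q,[(x['score'],x['bbox']) for x in recognise(q,'top')[:1]])
im=grab_frame('side');cv2.imwrite('pics/s12.png',cv2.resize(im[180:270,240:360],None,fx=6.5,fy=6.5,interpolation=cv2.INTER_CUBIC))
E
```

```text
t 16.0 pos [0.502  0.3225 0.3086] yaw(tool y) 0.94 tilt [ 0.0003 -0.001 ] w 0.0428 F [ 0.5 -1.3 -0.5]
[(0.89, [283.4, 184.8, 314.5, 229.8])]
(array([0.62215733, 0.03507768, 0.0191361 ]), np.float64(0.9701619778346121))
dapping_cube [(0.93, [194.6, 175.1, 222.7, 208.8])]
chuck_key [(0.92, [389.9, 228.1, 416.1, 267.8])]
dish []
```

View pics/t12z.png

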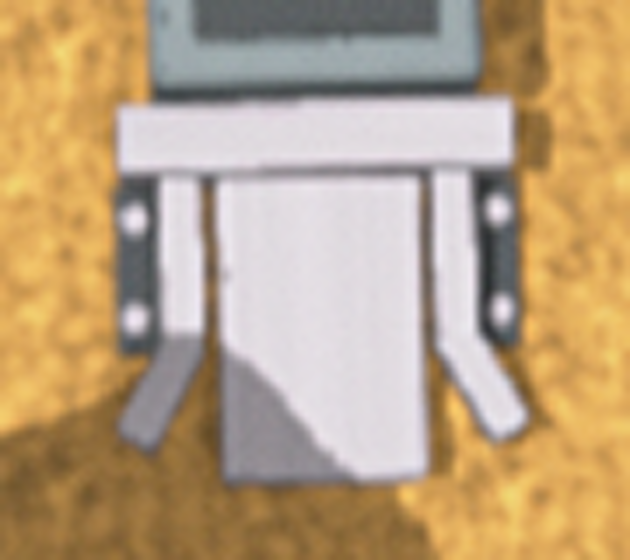

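View pics/s12.png

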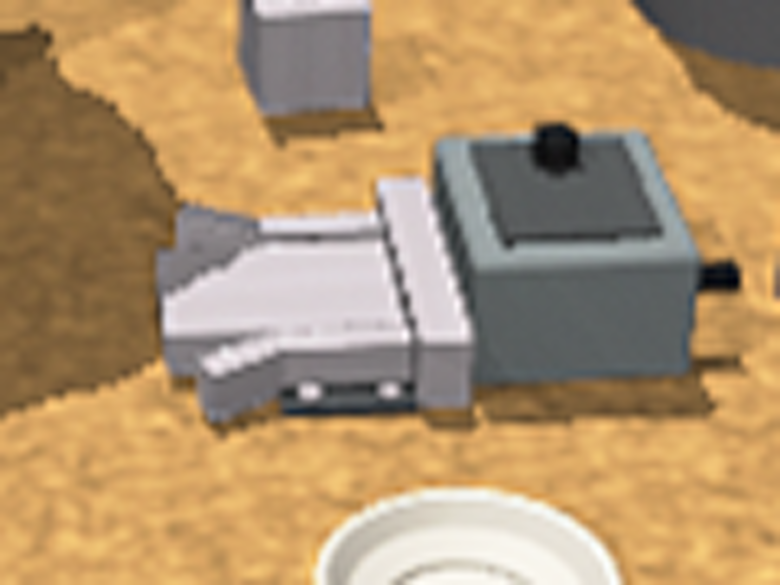

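View pics/t12.png

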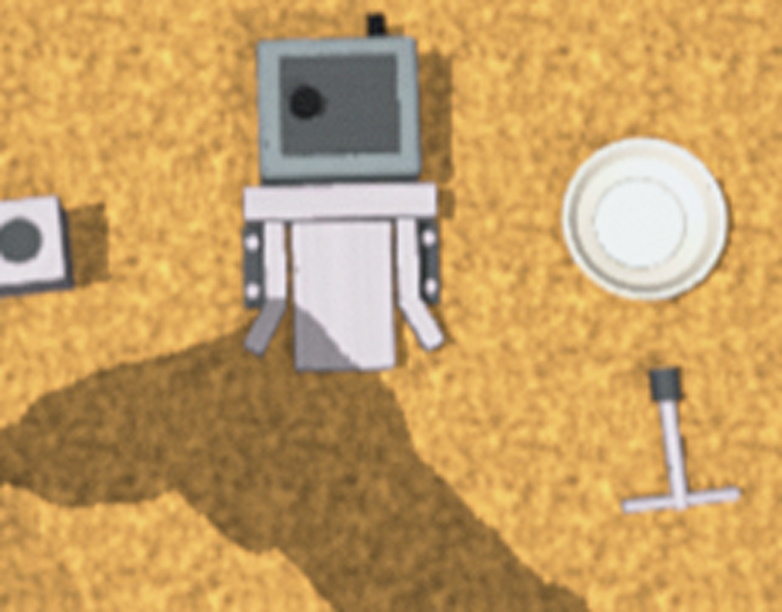

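The block sits squarely against the stop, centred between the rails. Its rear edge (row 370) is a little past the lead-in tips, as it should be. The dish, key and cube are at the same pixels as at the start.

```bash
python3 -c "
from h import *
st(); print(order.finish_job())"
```

```text
t 16.3 pos [0.5018 0.3237 0.3087] yaw(tool y) 1.0 tilt [0.0001 0.0001] w 0.0425 F [-0.4 -1.   0.8]
the job is handed in; nothing more can be done
None
```

The block is fully home against the end stop, lying by itself between the rails, and I handed the job in at about 16 s. I gripped it by its sides near the rear, turned it about 19° flat on the bench, and slid it into the mouth. Then I let go and pushed its rear end with the half-open fingers. The arm is parked well clear.

**At the stop:** the push force rose from 10 N to 20 N over the last 2 mm or so of travel. That stiff contact fits the block bearing on the stop.

**After backing off:**
- **Position:** the top-camera fit put the block within about 1 mm of home and centred to within about 1–2 mm.
- **Angle:** it is aligned with the channel to about 0.1°.
- **Overhang:** its rear end stands about 9–10 mm past the lead-in tips, as it should.
- **Bystanders:** the cube, chuck key and dish show no movement in the top picture.

**Limits of the checks:**
- The pin cannot be seen once the block is home, so I infer that it is held in from the block's position.
- The network did not find the dish in the last top picture. I confirmed it by eye at its original place.
- The top and wrist cameras differed by about 2 mm on where the nest is.

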